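Clear the microtome way and hold its locking plunger out

ROBOT

A 6-joint arm with a two-finger parallel gripper is mounted at the origin on the work surface. World frame = base frame: x ahead of the robot, y to its left, z up, the work surface at z = 0. Lengths are in m, angles in degrees, forces in N, time in s.
With the tool pointing down it reaches from about 0.35 to 0.975 m from the base axis. Payload 4.9 kg.
Tool frame: the origin (TCP) lies on the mounting face of the last link; the fingertips stand 173 mm ahead of it and the grasp point (between the pads) lies 155 mm ahead of it; z points along the fingers, y is the direction in which the jaws open and shut (so a half turn about z gives the same grasp; the last joint's range is limited). The gripper opens to 85 mm and grips with 20 to 120 N. Pads are 22 mm wide; open, the fingers measure 114 mm over their backs; the gripper's body (76 mm by 85 mm) begins 54 mm behind the grasp point. The pads swing forward as they close: fully open they stand 13 mm farther back than shut.
Start: joints at [-75.688, 3.019, 92.412, -0, 84.569, -6.818], TCP at [0.225, -0.583, 0.405] pointing down, gripper open.
Joint ranges: [-172.51, 172.51], [-57.92, 126.97], [3.15, 148.05], [-58.71, 238.71], [5.1, 150.11], [-179.66, 179.66]. Speed limits (degrees/s): [147.25, 147.25, 180, 180, 180, 180].

INTERFACE

Orientations are given as [roll, pitch, yaw] about the fixed x, y, z axes, in that order (R = Rz(yaw) Ry(pitch) Rx(roll)).
In Python, from bench import telemetry, optics, workorder, models gives the robot as it stands.
- The arm moves only by the tool servo_tool, never from a script. Its argument "moves" is a list of rows, each an object of numbers: "x", "y", "z": the shift along the tool's x, y, z in mm; "rx", "ry", "rz": the turn, a rotation vector about the tool's x, y, z in rad. In form: [{"x": .., "y": .., "z": .., "rx": .., "ry": .., "rz": ..}, ...]. A call has exactly 5 rows; each row is the pose to reach, as a shift and turn from the pose commanded when the call began, along the tool's axes at that moment; what a row does not reach only later rows make up. A row lasts 1/10 s, in which the tool goes at most 50 mm and 8.59 degrees, less where a joint would pass 70% of its speed; a pose out of reach is approached as far as the arm can. A call with a gripper value outside its range is refused whole. "claw" is the gripper command: -1 is fully open, 1 is shut, values between are in proportion, set as the call begins (left out, the last holds). The fingers move at their own pace and stop on an object; "squeeze" is the grip in N (left out, the last holds). Time passes only in rows, so rows that repeat a pose let the fingers close, or fill a call up. It gives the time, the measured TCP pose, the force and the opening at its end, in the units of the state.
- telemetry.observe(): the state, without advancing time (a new reading comes with each control period).
- optics.get_image(name): name is "side" or "top" or "wrist"; returns a dict with "img" (420x560x3 uint8, red, green, blue), "fx", "fy", "cx", "cy" (pixels), "cam_to_world" (4x4, takes a point from camera to world coordinates). Camera axes: x right, y down, z forward; pixel columns grow to the right and rows downward; lengths in m; the calibration is good to about 2 mm. The wrist camera is an equidistant fisheye: a pixel r from the principal point sees the ray r / f radians off the axis. A picture is of the moment at which its call begins. There is no depth.
- workorder.job_done(): hands the job in, once; it reports no verdict.
Trained networks look in a picture, given as the dict that the camera call returned (one of the last four; its "shot" number tells which), for a name from the list of things; names that differ only in an ending like _2 or _b are one class to them, and where a whole thing is asked for, a point or a joint stands for the part that bears it (a point fixed in the world has none). Each returns a list of dicts, best first, with "confidence" (0 to 1); they miss things now and then, are a little off and sometimes report something else, mostly with a low value. They report only what shows in the picture. A call takes as long as a camera call.
- models.look_for(thing, picture): "xyz" ([x, y, z] in m, in the coordinates of the camera as it stood for that picture, good to about 4 mm: the middle of the surface that is visible of it).
The state is a dict: "time": time; "qpos": joint angles; "joint_velocities": joint speeds; "tau": joint torques, N m; "ee_pos": TCP position; "tcp_rot": TCP orientation; "ft_force": force on the tool from outside, world axes, zero at the start; "moment": the same for the moment, N m; "width": finger opening in m.
Only numpy, scipy, OpenCV 4.12 (cv2) and the standard library are available. Lean on these libraries where they do the work, as an engineer would, in place of code of your own. Each camera call takes 0.05 s, during which the arm holds its last target.

TASK

Get the sledge microtome ready for me to slide its carriage: first clear the three wax offcuts off its steel way into the blue waste bin, then take the orange pull knob of the carriage's sprung locking plunger, draw it fully back towards the front of the machine and finish while still holding it there, so that the pin stays clear of its hole and I can slide the carriage by hand. Leave the carriage parked, keep off the knife, keep the bin standing, and do not disturb the other things on the bench.

Things in the scene. Friction and masses are not known exactly. Their poses are not given: they have to be found in the camera images.
- microtome: Sledge microtome, fixed: cream cast base 560 mm long (its y), x from -110 to +95 mm, with a flat steel way 120 mm wide along y, its top 90 mm above the bench, where the offcuts lie. Origin: under the way's middle, at bench height. The front, with the plunger, looks to its -x; +y runs along the way to the parked carriage, -y to the knife; z up.
- knife: Knife on two steel pillars across the way, red guard along its edge; fixed to the microtome 225 mm from its origin towards -y, reaching 25 mm to -y and 45 mm to +y of that, 223 mm high. Not to be touched by the robot. Origin at bench height under its clamp bar.
- carriage (a joint): Slide of the microtome's cream carriage along the way, m: 0 = parked (locked by the pin), grows towards the knife (the machine's -y). Parked it covers y 120 to 260 mm of the microtome's frame (its black hand grip to 320 mm), x -66 to +83 mm, up to 182 mm high. 2.5 kg, slides with 5 N of friction when unlocked. To stay parked.
- lock_pin (a joint): Stroke of the locking plunger, m: 0 = pin seated 6 mm deep in the brass socket at the carriage's front side, 0.012 = fully back against its stop. It moves level, straight towards the machine's front (its -x). A spring pulls it home: 8 N when seated, 14 N fully back; let go, it springs home.
- pull_knob: Orange cylindrical pull knob on the plunger's outer end, 28 mm in diameter, 28 mm long, axis level along the machine's x. Origin at its centre, 125 mm above the bench; with the pin seated it lies at x -127, y +190 mm in the microtome's frame. Axes as the microtome's. Free from above, in front, below and at both sides; nearest below is the machine's ledge.
- lug (a point): Steel lug that carries the plunger: this point is the middle of its top edge, 144 mm above the bench, 46 mm behind the seated knob's centre. The lug is 12 mm thick, 36 mm wide. From its front a barrel 18 to 25 mm in diameter runs to 20 mm behind the seated knob's centre. Under the knob the lug's foot is 82 mm and the ledge 70 mm above the bench.
- offcut_a: Offcut of hard cream paraffin wax, 36 x 24 mm (x, y), 18 mm high: a flat 14 mm slab with a lump on top. Origin at the centre of its underside; starts flat on the steel way. About 16 g.
- offcut_b: Offcut of hard cream wax, 32 x 26 mm (x, y), 16 mm high: a flat 12 mm slab with a lump on top. Origin at the centre of its underside; starts flat on the way.
- offcut_c: Offcut of hard cream wax, 40 x 22 mm (x, y), 17 mm high: a flat 13 mm slab with a lump on top. Origin at the centre of its underside; starts flat on the way.
- bin: Open blue plastic waste bin, 130 x 130 mm outside, 100 mm high, walls 4 mm, 0.6 kg, loose on the bench in front of the microtome's knife half. Origin at the centre of its underside, z up.
- dropper: Small amber dropper bottle, 32 mm in diameter, 75 mm high, standing in front of the microtome. Bystander. Origin at the centre of its underside.
- well_tray: Brown specimen tray with 12 wells, 78 x 112 x 20 mm, in front of the microtome. Bystander. Origin at the centre of its underside.
- forceps: Steel forceps, 120 mm long along x, 8 mm high, lying on the bench. Bystander. Origin at mid length, at bench height.
- calculator: Grey desk calculator with dark keys, 150 x 110 x 20 mm. Bystander. Origin at the centre of its underside.
- slide_box: Green and white slide box, 90 x 200 x 41 mm. Bystander. Origin at the centre of its underside.
- cassettes: Stack of four tissue cassettes, 42 x 32 x 27 mm. Bystander. Origin at the centre of its underside.

How it is judged (in metres and radians):
On the way, in this order (a step that is already met when the one before it is completed fails the run):
1. all three wax offcuts lie in the bin, let go and at rest, the bin standing (x of offcut_a in the frame of bin between -0.063 and 0.063 m and y of offcut_a in the frame of bin between -0.063 and 0.063 m and z of offcut_a in the frame of bin between -0.01 and 0.085 m and linear speed of each of offcut_a, offcut_b, offcut_c below 0.05 m/s and contact force between the fingers and offcut_a below 0.2 N and x of offcut_b in the frame of bin between -0.063 and 0.063 m and y of offcut_b in the frame of bin between -0.063 and 0.063 m and z of offcut_b in the frame of bin between -0.01 and 0.085 m and contact force between the fingers and offcut_b below 0.2 N and x of offcut_c in the frame of bin between -0.063 and 0.063 m and y of offcut_c in the frame of bin between -0.063 and 0.063 m and z of offcut_c in the frame of bin between -0.01 and 0.085 m and contact force between the fingers and offcut_c below 0.2 N and angle between bin's own z axis and vertical below 0.15 rad), for 0.2 s.
2. the fingers hold the plunger fully back (value of joint lock_pin above 0.01 m and contact force between the fingers and pull_knob above 8 N and contact force between each of offcut_a, offcut_b, offcut_c and pull_knob below 0.2 N), for 0.5 s.
At the end, for the whole second after the job is handed in: The robot's fingers grip the orange knob (8 N or more) and hold the plunger at least 10 mm back of its 12 mm stroke, no offcut touching it; all three offcuts lie at rest inside the standing bin (below its rim); the carriage is within 6 mm of its parked place (all of step 1 and all of step 2 and value of joint carriage between -0.006 and 0.006 m); the arm keeps its last pose, push and grip.
It fails at once if a bystander on the bench pushed more than 30 mm from its place (distance of any of dropper, well_tray, forceps, calculator, slide_box, cassettes from where it was at the start of the episode above 0.03 m).
It fails at once if the dropper bottle knocked over (angle between dropper's own z axis and vertical above 0.6 rad).
It fails at once if the robot touches the knife (contact force between any of the arm, the fingers and knife above 1 N).
It fails at once if the bin knocked over (angle between bin's own z axis and vertical above 0.6 rad).
It also fails if it takes over 72 s, if anything falls off the work surface, if the arm or the gripper's body presses on something with over 40 N, if the wrist force passes 120 N, or if a joint passes its speed limit or range.

## Working session

There is one attempt and no reset: what is moved stays moved. The work goes in short steps, Python scripts to look and compute and a tool call to move; the robot and the scene stay as the last step left them, time stands still between calls to the robot, and variables do not carry over. Pictures are saved under pics/ and viewed, and the job is handed in when it is done.

Besides the shell and the picture viewer there is one more tool, called after ">>>" as a command line: name --argument value ..., lists and objects as JSON in quotes. servo_tool: Moves the arm, as the interface text tells. Its arguments: {"type":"object","properties":{"moves":{"type":"array"},"claw":{"type":"number"},"squeeze":{"type":"number"}},"required":["moves"]}

```bash
ls; mkdir -p pics; python3 - <<'E'
from bench import telemetry, optics
import cv2
print(telemetry.observe())
for n in("side","top","wrist"):
    p=optics.get_image(n); cv2.imwrite(f"pics/a_{n}.png",p["img"][:,:,::-1]); print(n,p["fx"],p["cx"],p["cy"],p["cam_to_world"],p["shot"])
E
```

```text
pics
{'time': 0.0, 'qpos': array([-7.56887142e+01,  3.05679282e+00,  9.24933739e+01,  1.40699213e-03,
        8.45671760e+01, -6.81824657e+00]), 'joint_velocities': array([-0.11226451,  0.01712892, -0.0893444 , -0.06818368, -0.00337296,
        0.04314618]), 'tau': array([ 3.63629961e-04, -3.93682051e+01, -3.70173383e+01, -5.73745365e-05,
        7.26628496e-03,  2.51039744e-06]), 'ee_pos': array([ 0.22523316, -0.58271367,  0.40345432]), 'tcp_rot': array([-1.79883653e+02, -1.53214294e-02,  2.11293822e+01]), 'ft_force': array([-0.12617821, -0.52577888, -0.19654613]), 'moment': array([ 0.02131838, -0.01781994,  0.01284646]), 'width': 0.08554262644146446}
side 448.2737517834025 290.4939388378085 210.1132228040618 [[-0.99594542 -0.05784077  0.06889963  0.39540598]
 [-0.0884789   0.49143354 -0.866409    0.92389942]
 [ 0.01625417 -0.86899225 -0.49455867  0.68081145]
 [ 0.          0.          0.          1.        ]] 1
top 515.1364688684812 286.46736398641985 210.43117900374762 [[ 0.00755188 -0.99036849  0.1382506   0.26096272]
 [-0.99996444 -0.00799812 -0.0026725  -0.06607013]
 [ 0.0037525  -0.13822551 -0.99039367  1.7215327 ]
 [ 0.          0.          0.          1.        ]] 2
wrist 325.19226210127806 278.49418711950426 213.54904303463684 [[ 3.60370589e-01 -8.98060039e-01 -2.52232442e-01  2.88872430e-01]
 [-9.32808763e-01 -3.47213225e-01 -9.64924279e-02 -5.58163160e-01]
 [-9.22446305e-04  2.70057666e-01 -9.62843708e-01  3.71712968e-01]
 [ 0.00000000e+00  0.00000000e+00  0.00000000e+00  1.00000000e+00]] 3
```

View pics/a_side.png

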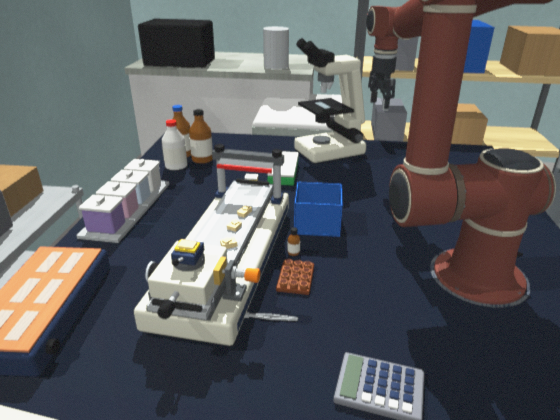

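View pics/a_top.png

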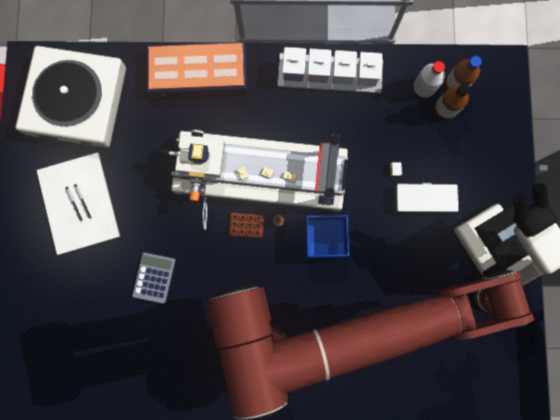

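View pics/a_wrist.png

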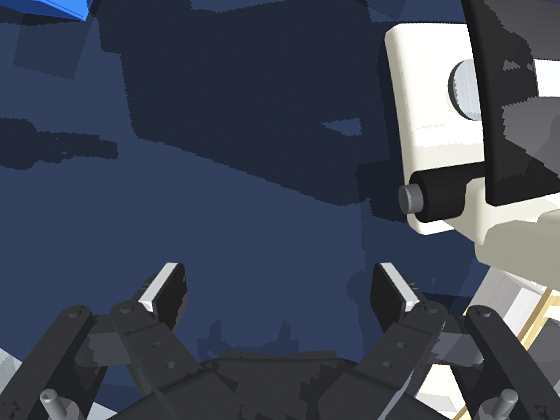

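Top view: the machine lies at about (260,170), offcuts at (242,173), (267,173), (289,176), knob at (195,190), bin at (328,236). Next I measure from both views.

```bash
cat > h.py <<'E'
import numpy as np, cv2
from scipy.spatial.transform import Rotation as R
from bench import telemetry, optics, models
def proj(p,P):
    c=np.linalg.inv(p["cam_to_world"])@np.append(P,1); return np.array([p["cx"]+p["fx"]*c[0]/c[2],p["cy"]+p["fy"]*c[1]/c[2]])
def ray(p,u,v,fish=False):
    if fish:
        d=np.array([(u-p["cx"])/p["fx"],(v-p["cy"])/p["fy"]]);r=np.hypot(*d)
        c=np.array([*(d/r*np.sin(r)),np.cos(r)]) if r>0 else np.array([0,0,1.])
    else: c=np.array([(u-p["cx"])/p["fx"],(v-p["cy"])/p["fy"],1.]);c/=np.linalg.norm(c)
    M=p["cam_to_world"]; return M[:3,3],M[:3,:3]@c
def atz(p,u,v,z,fish=False):
    o,d=ray(p,u,v,fish); return o+d*(z-o[2])/d[2]
def tri(rays):
    A=np.zeros((3,3));b=np.zeros(3)
    for o,d in rays:
        Q=np.eye(3)-np.outer(d,d);A+=Q;b+=Q@o
    x=np.linalg.solve(A,b); return x,[np.linalg.norm((np.eye(3)-np.outer(d,d))@(x-o)) for o,d in rays]
def look(n,p):
    M=p["cam_to_world"]
    return [(round(d["confidence"],2),(M[:3,:3]@np.array(d["xyz"])+M[:3,3]).round(4)) for d in models.look_for(n,p)]
E
python3 - <<'E'
from h import *
for n in("top","side"):
    p=optics.get_image(n)
    for t in("offcut_a","pull_knob","bin","dropper","microtome","knife","lug","carriage"):
        print(n,t,[(c,x.tolist()) for c,x in look(t,p) if c>.3])
    cv2.imwrite(f"pics/b_{n}.png",cv2.resize(p["img"][:,:,::-1][120:270,150:370] if n=="top" else p["img"][:,:,::-1][130:340,130:360],None,fx=3 if n=="top" else 2.8,fy=3 if n=="top" else 2.8,interpolation=cv2.INTER_CUBIC))
E
```

```text
top offcut_a [(0.58, [0.5238, 0.222, 0.1383]), (0.51, [0.6112, -0.0058, 0.101]), (0.41, [0.6033, 0.0658, 0.1036])]
top pull_knob [(0.59, [0.5263, 0.2183, 0.1368])]
top bin [(0.63, [0.4099, -0.2063, 0.002])]
top dropper []
top microtome [(0.66, [0.618, 0.0533, 0.0929])]
top knife []
top lug [(0.84, [0.619, 0.0515, 0.093])]
top carriage [(0.91, [0.6471, 0.2026, 0.1386]), (0.47, [0.5422, -0.5324, 0.0429])]
side offcut_a [(0.62, [0.6067, 0.0768, 0.1064])]
side pull_knob [(0.5, [0.5279, 0.226, 0.129])]
side bin [(0.63, [0.4051, -0.1354, 0.06])]
side dropper [(0.53, [0.4605, -0.0339, 0.0359])]
side microtome [(0.63, [0.6173, 0.222, 0.0911])]
side knife [(0.63, [0.6005, -0.1887, 0.1895]), (0.42, [0.4451, 0.0802, 0.017])]
side lug [(0.66, [0.615, 0.2268, 0.0888])]
side carriage [(0.8, [0.6457, 0.2417, 0.1355])]
```

View pics/b_top.png

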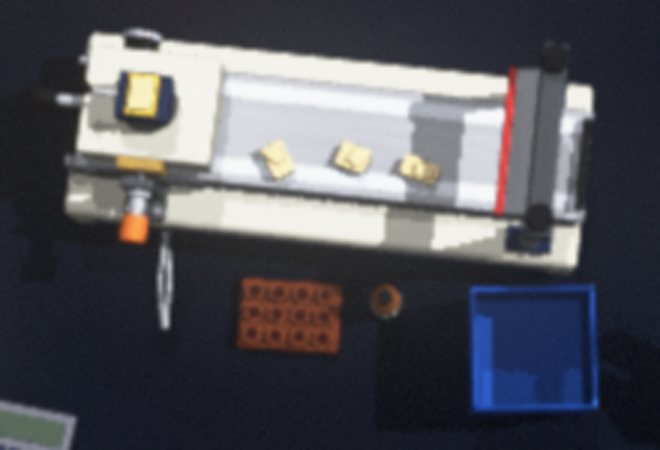

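View pics/b_side.png

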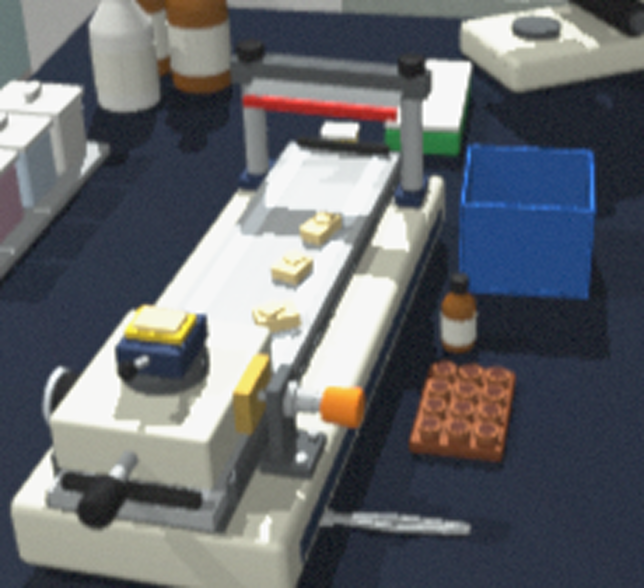

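```bash
python3 - <<'E'
from h import *
t=optics.get_image("top"); s=optics.get_image("side")
T=lambda u,v:(150+u/3,120+v/3)
S=lambda u,v:(130+u/2.8,130+v/2.8)
for a,b in(((278,160),(276,318)),((352,157),(293,267)),((419,169),(321,228)),((134,227),(343,407)),((385,300),(459,312))):
    x,r=tri([ray(t,*T(*a)),ray(s,*S(*b))]); print(x.round(4),np.round(r,4), "z.1:",atz(t,*T(*a),.1).round(4),atz(s,*S(*b),.1).round(4))
print("bin rim");
for c in((472,287),(594,286),(598,410),(472,411)): print(atz(t,*T(*c),.1).round(4))
print("base edges")
for c in((65,218),(575,270),(92,32),(593,84),(220,78),(508,107),(210,178),(495,212)): print(atz(t,*T(*c),.09).round(4))
E
```

```text
[0.6068 0.0714 0.0952] [0.0006 0.0006] z.1: [0.6064 0.071  0.1   ] [0.6045 0.0785 0.1   ]
[ 0.6094 -0.0081  0.0964] [0.0017 0.0017] z.1: [ 0.6103 -0.0081  0.1   ] [ 0.6063 -0.0019  0.1   ]
[ 0.5971 -0.08    0.096 ] [0.0016 0.0016] z.1: [ 0.5978 -0.0799  0.1   ] [ 0.5941 -0.0728  0.1   ]
[0.5269 0.2184 0.1233] [0.0017 0.0017] z.1: [0.5325 0.2226 0.1   ] [0.5306 0.1891 0.1   ]
[ 0.4631 -0.044   0.0357] [0.0012 0.0012] z.1: [ 0.4565 -0.0449  0.1   ] [0.4553 0.0526 0.1   ]
bin rim
[ 0.4711 -0.1368  0.1   ]
[ 0.4732 -0.266   0.1   ]
[ 0.3423 -0.269   0.1   ]
[ 0.3402 -0.1371  0.1   ]
base edges
[0.5433 0.2985 0.09  ]
[ 0.4915 -0.2471  0.09  ]
[0.7489 0.277  0.09  ]
[ 0.6955 -0.2681  0.09  ]
[0.6987 0.1365 0.09  ]
[ 0.6691 -0.1758  0.09  ]
[0.5882 0.1445 0.09  ]
[ 0.5536 -0.1617  0.09  ]
```

```bash
cat >> h.py <<'E'
def rel(pos,yaw,roll=180,pitch=0,n=5):
    s=telemetry.observe(); p=np.array(s["ee_pos"]); Q=R.from_euler("xyz",s["tcp_rot"],degrees=True)
    Qt=R.from_euler("xyz",[roll,pitch,yaw],degrees=True)
    d=Q.inv().apply(np.array(pos)-p)*1000; w=(Q.inv()*Qt).as_rotvec()
    print("t",s["time"],"pos",p.round(4),s["tcp_rot"].round(2),"w",round(s["width"],4),"F",s["ft_force"].round(1)); print("d mm",d.round(1),"rot",w.round(4),"len",np.linalg.norm(d).round(1))
E
python3 -c "
from h import *
rel([.604,-.005,.43],-5.4)"
```

```text
t 1.15 pos [ 0.2253 -0.583   0.4047] [-180.      0.     21.13] w 0.0856 F [-0.1 -0.2  0.1]
d mm [ 561.6 -402.6  -25.3] rot [-0.     0.     0.463] len 691.4
```

>>> servo_tool --moves '[{"x": 40, "y": -28, "z": -8, "rz": 0.03}, {"x": 80, "y": -57, "z": -16, "rz": 0.06}, {"x": 120, "y": -86, "z": -25, "rz": 0.1}, {"x": 160, "y": -115, "z": -25, "rz": 0.13}, {"x": 200, "y": -143, "z": -25, "rz": 0.16}]' --claw -1

```text
$.moves[0]: bad value
```

```bash
python3 -c "
from h import *
rel([.604,-.005,.43],-5.4)"
```

```text
t 1.15 pos [ 0.2253 -0.583   0.4047] [-180.      0.     21.13] w 0.0856 F [-0.1 -0.2  0.1]
d mm [ 561.6 -402.6  -25.3] rot [-0.     0.     0.463] len 691.4
```

>>> servo_tool --moves '[{"x": 40, "y": -28, "z": -8, "rx": 0, "ry": 0, "rz": 0.03}, {"x": 80, "y": -57, "z": -16, "rx": 0, "ry": 0, "rz": 0.06}, {"x": 120, "y": -86, "z": -25, "rx": 0, "ry": 0, "rz": 0.1}, {"x": 160, "y": -115, "z": -25, "rx": 0, "ry": 0, "rz": 0.13}, {"x": 200, "y": -143, "z": -25, "rx": 0, "ry": 0, "rz": 0.16}]' --claw -1

```text
time: 1.65
ee_pos: [0.361, -0.3757, 0.4304]
tcp_rot: [179.9, -0.0, 11.9]
ft_force: [0.4, 0.2, 0.1]
width: 0.0856
```

```bash
python3 -c "
from h import *
rel([.604,-.005,.43],-5.4)"
```

```text
t 1.65 pos [ 0.361  -0.3757  0.4304] [ 1.7992e+02 -5.0000e-02  1.1860e+01] w 0.0856 F [0.4 0.2 0.1]
d mm [ 3.141e+02 -3.129e+02  2.000e-01] rot [ 0.0012 -0.001   0.3013] len 443.3
```

>>> servo_tool --moves '[{"x": 32, "y": -32, "z": 0, "rx": 0, "ry": 0, "rz": 0.03}, {"x": 64, "y": -64, "z": 0, "rx": 0, "ry": 0, "rz": 0.06}, {"x": 96, "y": -96, "z": 0, "rx": 0, "ry": 0, "rz": 0.09}, {"x": 128, "y": -128, "z": 0, "rx": 0, "ry": 0, "rz": 0.12}, {"x": 160, "y": -160, "z": 0, "rx": 0, "ry": 0, "rz": 0.15}]'

```text
time: 2.15
ee_pos: [0.4843, -0.186, 0.43]
tcp_rot: [180.0, -0.0, 3.3]
ft_force: [0.3, -0.1, 0.4]
width: 0.0857
```

```bash
python3 -c "
from h import *
rel([.604,-.005,.43],-5.4)"
```

```text
t 2.15 pos [ 0.4843 -0.186   0.43  ] [ 1.7997e+02 -4.0000e-02  3.3000e+00] w 0.0857 F [ 0.3 -0.1  0.4]
d mm [ 129.9 -173.8    0. ] rot [ 0.0005 -0.0008  0.1518] len 217.0
```

>>> servo_tool --moves '[{"x": 28, "y": -38, "z": 0, "rx": 0, "ry": 0, "rz": 0.03}, {"x": 57, "y": -76, "z": 0, "rx": 0, "ry": 0, "rz": 0.06}, {"x": 86, "y": -114, "z": 0, "rx": 0, "ry": 0, "rz": 0.1}, {"x": 114, "y": -152, "z": 0, "rx": 0, "ry": 0, "rz": 0.13}, {"x": 130, "y": -174, "z": 0, "rx": 0, "ry": 0, "rz": 0.152}]' --claw 0

```text
time: 2.65
ee_pos: [0.6043, -0.0035, 0.4297]
tcp_rot: [-180.0, -0.0, -5.3]
ft_force: [-0.5, -0.3, 0.3]
width: 0.0424
```

```bash
python3 - <<'E'
from h import *
p=optics.get_image("wrist")
print(look("offcut_a",p)); print(telemetry.observe()["ee_pos"],telemetry.observe()["width"]); cv2.imwrite("pics/w1.png",p["img"][:,:,::-1]); np.save("w1.npy",p["cam_to_world"])
E
```

```text
[(0.67, array([ 0.6076, -0.0124,  0.0978])), (0.63, array([0.606 , 0.0689, 0.104 ])), (0.63, array([ 0.5971, -0.0781,  0.098 ]))]
[ 0.6042992  -0.00363635  0.42942483] 0.04232902782518614
```

View pics/w1.png

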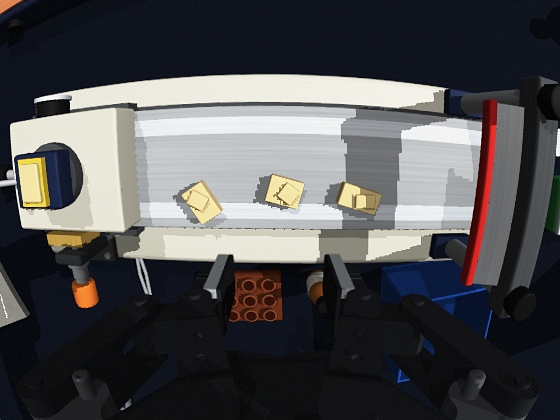

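Wrist view shows the three offcuts at (202,202), (285,191), (359,199), each turned. I zoom in to get corners.

```bash
python3 - <<'E'
import cv2
i=cv2.imread("pics/w1.png")[165:235,165:395]
cv2.imwrite("pics/w1z.png",cv2.resize(i,None,fx=3.4,fy=3.4,interpolation=cv2.INTER_CUBIC))
E
```

```text
(no output)
```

View pics/w1z.png

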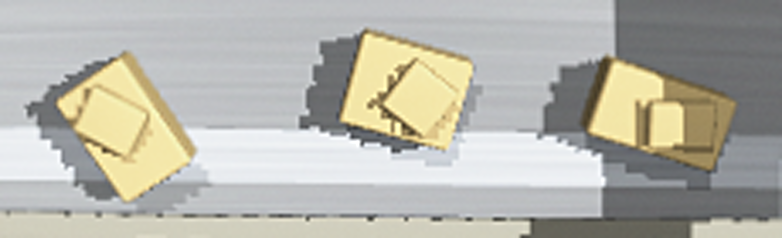

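```bash
python3 - <<'E'
from h import *
p=optics.get_image("wrist"); p["cam_to_world"]=np.load("w1.npy")
C=[[(57,103),(122,60),(186,162),(130,202)],[(368,32),(472,62),(445,150),(341,122)],[(614,62),(735,102),(712,170),(592,134)]]
for c,h in zip(C,(.104,.102,.103)):
    q=np.array([atz(p,165+u/3.4,165+v/3.4,h,True) for u,v in c])[:,:2]
    e=[q[(i+1)%4]-q[i] for i in range(4)]
    print(q.mean(0).round(4),[ (round(1000*np.hypot(*k),1),round(np.degrees(np.arctan2(k[1],k[0])),1)) for k in e])
E
```

```text
[0.6066 0.0696] [(np.float64(23.0), np.float64(-64.0)), (np.float64(33.6), np.float64(-155.3)), (np.float64(20.6), np.float64(119.6)), (np.float64(34.9), np.float64(28.7))]
[ 0.61   -0.0099] [(np.float64(29.4), np.float64(-111.4)), (np.float64(25.8), np.float64(158.9)), (np.float64(29.8), np.float64(69.2)), (np.float64(26.1), np.float64(-22.0))]
[ 0.5967 -0.0813] [(np.float64(37.5), np.float64(-112.1)), (np.float64(20.7), np.float64(159.7)), (np.float64(37.3), np.float64(68.5)), (np.float64(21.1), np.float64(-19.8))]
```

```bash
python3 -c "
from h import *
rel([.6066,.070,.30],28)
rel([.6066,.070,.264],28)"
```

```text
t 2.8 pos [ 0.6037 -0.0051  0.4294] [ 1.7998e+02  4.0000e-02 -5.1700e+00] w 0.043 F [ 0.2 -0.4 -0.2]
d mm [ -3.8 -75.1 129.4] rot [ 1.000e-04  7.000e-04 -5.789e-01] len 149.7
t 2.8 pos [ 0.6037 -0.0051  0.4294] [ 1.7998e+02  4.0000e-02 -5.1700e+00] w 0.043 F [ 0.2 -0.4 -0.2]
d mm [ -3.7 -75.1 165.4] rot [ 1.000e-04  7.000e-04 -5.789e-01] len 181.7
```

>>> servo_tool --moves '[{"x": -1, "y": -25, "z": 30, "rx": 0, "ry": 0, "rz": -0.14}, {"x": -2, "y": -50, "z": 65, "rx": 0, "ry": 0, "rz": -0.28}, {"x": -3, "y": -70, "z": 100, "rx": 0, "ry": 0, "rz": -0.42}, {"x": -4, "y": -75, "z": 125, "rx": 0, "ry": 0, "rz": -0.56}, {"x": -4, "y": -75, "z": 135, "rx": 0, "ry": 0, "rz": -0.579}]' --claw -0.2

```text
time: 3.3
ee_pos: [0.6047, 0.0682, 0.2912]
tcp_rot: [-179.9, 0.3, 27.9]
ft_force: [-0.1, -0.1, 0.2]
width: 0.0514
```

```bash
python3 - <<'E'
from h import *
rel([.6066,.070,.264],28)
p=optics.get_image("wrist");cv2.imwrite("pics/w2.png",p["img"][:,:,::-1])
E
```

```text
t 3.3 pos [0.6047 0.0682 0.2912] [-179.86    0.3    27.88] w 0.0514 F [-0.1 -0.1  0.2]
d mm [ 2.7 -0.6 27.1] rot [-0.0024  0.0053 -0.0021] len 27.3
```

View pics/w2.png

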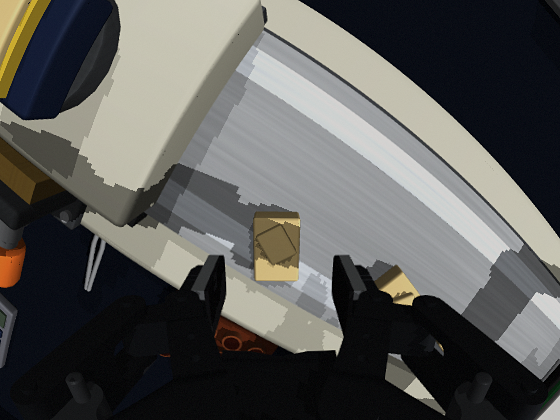

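The offcut sits squarely between the fingers at (277,246). I go down and close.

>>> servo_tool --moves '[{"x": 2, "y": 0, "z": 14, "rx": 0, "ry": 0, "rz": 0}, {"x": 2, "y": 0, "z": 27, "rx": 0, "ry": 0, "rz": 0}, {"x": 2, "y": 0, "z": 27, "rx": 0, "ry": 0, "rz": 0}, {"x": 2, "y": 0, "z": 27, "rx": 0, "ry": 0, "rz": 0}, {"x": 2, "y": 0, "z": 27, "rx": 0, "ry": 0, "rz": 0}]'

```text
time: 3.85
ee_pos: [0.6084, 0.0694, 0.2687]
tcp_rot: [180.0, -0.1, 27.8]
ft_force: [-0.3, 0.4, 1.2]
width: 0.051
```

>>> servo_tool --moves '[{"x": 0, "y": 0, "z": 0, "rx": 0, "ry": 0, "rz": 0}, {"x": 0, "y": 0, "z": 0, "rx": 0, "ry": 0, "rz": 0}, {"x": 0, "y": 0, "z": 0, "rx": 0, "ry": 0, "rz": 0}, {"x": 0, "y": 0, "z": 0, "rx": 0, "ry": 0, "rz": 0}, {"x": 0, "y": 0, "z": 0, "rx": 0, "ry": 0, "rz": 0}]' --claw 1 --squeeze 30

```text
time: 4.35
ee_pos: [0.6083, 0.0696, 0.2685]
tcp_rot: [180.0, -0.1, 27.8]
ft_force: [-0.0, -0.0, 4.8]
width: 0.0228
```

```bash
python3 - <<'E'
from h import *
rel([.6066,.070,.264],28)
rel([.405,-.195,.33],5)
E
```

```text
t 4.35 pos [0.6083 0.0696 0.2685] [ 1.7996e+02 -7.0000e-02  2.7840e+01] w 0.0228 F [-0.  -0.   4.8]
d mm [-1.3 -1.2  4.5] rot [ 0.0007 -0.0013 -0.0028] len 4.9
t 4.35 pos [0.6083 0.0696 0.2685] [ 1.7996e+02 -7.0000e-02  2.7840e+01] w 0.0228 F [-0.  -0.   4.8]
d mm [-303.3  139.1  -61.7] rot [ 0.0004 -0.0014  0.3986] len 339.3
```

Gripped (22.8 mm). I lift it and carry it to the bin.

>>> servo_tool --moves '[{"x": 0, "y": 0, "z": -35, "rx": 0, "ry": 0, "rz": 0}, {"x": -20, "y": 8, "z": -68, "rx": 0, "ry": 0, "rz": 0.04}, {"x": -60, "y": 27, "z": -70, "rx": 0, "ry": 0, "rz": 0.1}, {"x": -100, "y": 46, "z": -70, "rx": 0, "ry": 0, "rz": 0.16}, {"x": -144, "y": 66, "z": -70, "rx": 0, "ry": 0, "rz": 0.22}]'

```text
time: 4.85
ee_pos: [0.5104, -0.0568, 0.3376]
tcp_rot: [180.0, -0.0, 15.2]
ft_force: [0.3, -0.6, -0.8]
width: 0.0232
```

```bash
python3 - <<'E'
from h import *
rel([.405,-.195,.32],5)
E
```

```text
t 4.85 pos [ 0.5104 -0.0568  0.3376] [ 1.7999e+02 -1.0000e-02  1.5170e+01] w 0.0232 F [ 0.3 -0.6 -0.8]
d mm [-137.9  105.8   17.6] rot [ 2.000e-04 -1.000e-04  1.775e-01] len 174.7
```

>>> servo_tool --moves '[{"x": -36, "y": 27, "z": 0, "rx": 0, "ry": 0, "rz": 0.04}, {"x": -72, "y": 55, "z": 0, "rx": 0, "ry": 0, "rz": 0.08}, {"x": -108, "y": 83, "z": 5, "rx": 0, "ry": 0, "rz": 0.12}, {"x": -138, "y": 106, "z": 30, "rx": 0, "ry": 0, "rz": 0.17}, {"x": -138, "y": 106, "z": 75, "rx": 0, "ry": 0, "rz": 0.178}]'

```text
time: 5.35
ee_pos: [0.4054, -0.1981, 0.2653]
tcp_rot: [179.6, -0.3, 4.7]
ft_force: [-0.1, 0.2, -1.5]
width: 0.0228
```

```bash
python3 - <<'E'
from h import *
rel([.405,-.195,.225],5)
p=optics.get_image("wrist");cv2.imwrite("pics/w3.png",p["img"][:,:,::-1])
E
```

```text
t 5.35 pos [ 0.4054 -0.1981  0.2653] [179.62  -0.34   4.67] w 0.0228 F [-0.1  0.2 -1.5]
d mm [-0.4 -3.4 40.3] rot [ 0.0067 -0.006  -0.0058] len 40.5
```

View pics/w3.png

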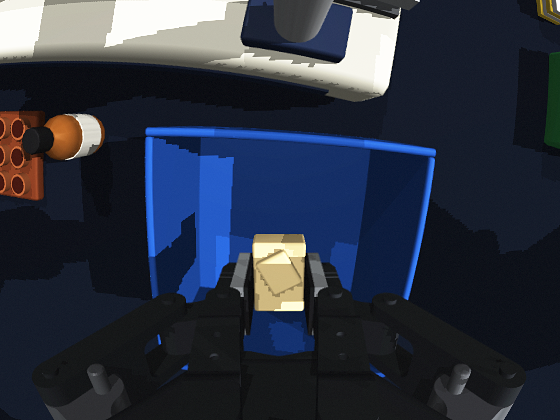

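The offcut is held over the bin's middle (279,272). I lower it a little and release.

>>> servo_tool --moves '[{"x": 0, "y": 0, "z": 25, "rx": 0, "ry": 0, "rz": 0}, {"x": 0, "y": 0, "z": 28, "rx": 0, "ry": 0, "rz": 0}, {"x": 0, "y": 0, "z": 28, "rx": 0, "ry": 0, "rz": 0}, {"x": 0, "y": 0, "z": 28, "rx": 0, "ry": 0, "rz": 0}, {"x": 0, "y": 0, "z": 28, "rx": 0, "ry": 0, "rz": 0}]'

```text
time: 5.9
ee_pos: [0.4069, -0.1947, 0.2364]
tcp_rot: [179.9, -0.1, 5.1]
ft_force: [0.6, 0.9, -0.1]
width: 0.0228
```

>>> servo_tool --moves '[{"x": 0, "y": 0, "z": 0, "rx": 0, "ry": 0, "rz": 0}, {"x": 0, "y": 0, "z": 0, "rx": 0, "ry": 0, "rz": 0}, {"x": 0, "y": 0, "z": 0, "rx": 0, "ry": 0, "rz": 0}, {"x": 0, "y": 0, "z": -45, "rx": 0, "ry": 0, "rz": 0}, {"x": 0, "y": 0, "z": -90, "rx": 0, "ry": 0, "rz": 0}]' --claw -0.1

```text
time: 6.4
ee_pos: [0.4055, -0.1941, 0.3241]
tcp_rot: [-179.8, 0.2, 5.0]
ft_force: [1.3, -1.3, 0.1]
width: 0.0469
```

```bash
python3 - <<'E'
from h import *
rel([.610,-.010,.33],68.5)
rel([.610,-.010,.33],-21)
p=optics.get_image("wrist");cv2.imwrite("pics/w4.png",p["img"][:,:,::-1])
E
```

```text
t 6.4 pos [ 0.4055 -0.1941  0.3241] [-179.83    0.2     5.03] w 0.0469 F [ 1.3 -1.3  0.1]
d mm [ 219.9 -165.5   -6.2] rot [-0.0045  0.0015 -1.1077] len 275.3
t 6.4 pos [ 0.4055 -0.1941  0.3241] [-179.83    0.2     5.03] w 0.0469 F [ 1.3 -1.3  0.1]
d mm [ 219.9 -165.5   -6.2] rot [-0.0021  0.004   0.4543] len 275.3
```

View pics/w4.png

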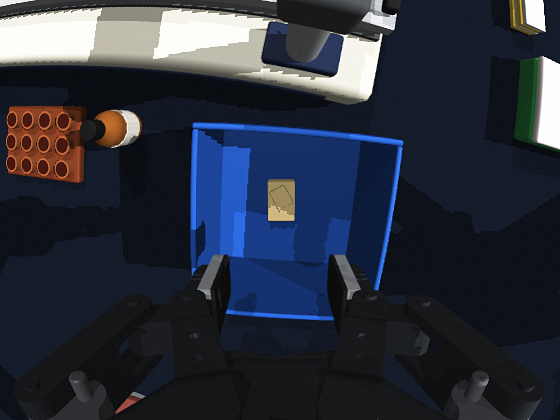

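Offcut a lies in the bin (281,200). Next is b.

>>> servo_tool --moves '[{"x": 30, "y": -35, "z": -8, "rx": 0, "ry": 0, "rz": 0.1}, {"x": 65, "y": -65, "z": -8, "rx": 0, "ry": 0, "rz": 0.2}, {"x": 100, "y": -95, "z": -8, "rx": 0, "ry": 0, "rz": 0.3}, {"x": 140, "y": -120, "z": -8, "rx": 0, "ry": 0, "rz": 0.4}, {"x": 178, "y": -140, "z": -8, "rx": 0, "ry": 0, "rz": 0.454}]' --claw -0.4

```text
time: 6.95
ee_pos: [0.5725, -0.0376, 0.3327]
tcp_rot: [-180.0, -0.0, -21.1]
ft_force: [0.4, -0.9, 1.1]
width: 0.0598
```

```bash
python3 - <<'E'
from h import *
rel([.610,-.010,.30],-21)
E
```

```text
t 6.95 pos [ 0.5725 -0.0376  0.3327] [-1.7999e+02 -3.0000e-02 -2.1090e+01] w 0.0598 F [ 0.4 -0.9  1.1]
d mm [ 25.1 -39.3  32.7] rot [-0.0001 -0.0006 -0.0015] len 56.9
```

>>> servo_tool --moves '[{"x": 15, "y": -24, "z": 18, "rx": 0, "ry": 0, "rz": 0}, {"x": 25, "y": -39, "z": 37, "rx": 0, "ry": 0, "rz": 0}, {"x": 25, "y": -39, "z": 37, "rx": 0, "ry": 0, "rz": 0}, {"x": 25, "y": -39, "z": 37, "rx": 0, "ry": 0, "rz": 0}, {"x": 25, "y": -39, "z": 37, "rx": 0, "ry": 0, "rz": 0}]'

```text
time: 7.45
ee_pos: [0.6083, -0.0127, 0.2968]
tcp_rot: [-180.0, -0.1, -21.0]
ft_force: [0.3, -0.0, -0.7]
width: 0.0599
```

```bash
python3 - <<'E'
from h import *
rel([.610,-.010,.268],-21)
p=optics.get_image("wrist");cv2.imwrite("pics/w5.png",p["img"][:,:,::-1])
E
```

```text
t 7.45 pos [ 0.6083 -0.0127  0.2968] [-1.800e+02 -7.000e-02 -2.102e+01] w 0.0599 F [ 0.3 -0.  -0.7]
d mm [ 0.6 -3.1 28.8] rot [-0.0001 -0.0013 -0.0004] len 28.9
```

View pics/w5.png

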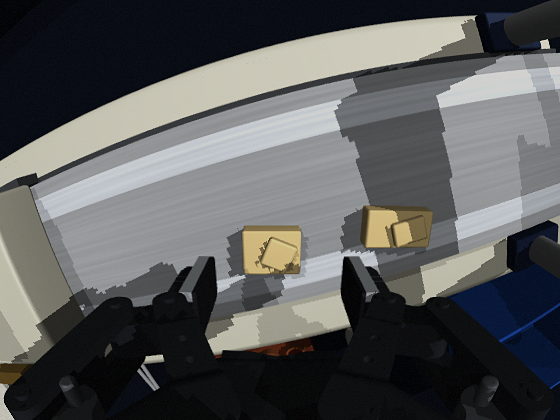

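b at (272,251) is square to the jaws. I narrow the jaws slightly so they clear c at (397,228), then go down.

>>> servo_tool --moves '[{"x": 1, "y": -3, "z": 0, "rx": 0, "ry": 0, "rz": 0}, {"x": 1, "y": -3, "z": 10, "rx": 0, "ry": 0, "rz": 0}, {"x": 1, "y": -3, "z": 28, "rx": 0, "ry": 0, "rz": 0}, {"x": 1, "y": -3, "z": 30, "rx": 0, "ry": 0, "rz": 0}, {"x": 1, "y": -3, "z": 30, "rx": 0, "ry": 0, "rz": 0}]' --claw -0.15

```text
time: 8.0
ee_pos: [0.61, -0.0097, 0.2647]
tcp_rot: [180.0, 0.1, -21.0]
ft_force: [0.0, 0.9, 0.2]
width: 0.0494
```

>>> servo_tool --moves '[{"x": 0, "y": 0, "z": 0, "rx": 0, "ry": 0, "rz": 0}, {"x": 0, "y": 0, "z": 0, "rx": 0, "ry": 0, "rz": 0}, {"x": 0, "y": 0, "z": 0, "rx": 0, "ry": 0, "rz": 0}, {"x": 0, "y": 0, "z": 0, "rx": 0, "ry": 0, "rz": 0}, {"x": 0, "y": 0, "z": 0, "rx": 0, "ry": 0, "rz": 0}]' --claw 1 --squeeze 30

```text
time: 8.5
ee_pos: [0.6108, -0.0097, 0.2666]
tcp_rot: [-180.0, -0.1, -21.0]
ft_force: [-0.1, -0.6, 3.5]
width: 0.0311
```

```bash
python3 - <<'E'
from h import *
rel([.405,-.17,.33],5)
E
```

```text
t 8.5 pos [ 0.6108 -0.0097  0.2666] [-1.7998e+02 -8.0000e-02 -2.0980e+01] w 0.0311 F [-0.1 -0.6  3.5]
d mm [-134.7  223.4  -63.7] rot [ 0.     -0.0015 -0.4534] len 268.5
```

>>> servo_tool --moves '[{"x": 0, "y": 0, "z": -40, "rx": 0, "ry": 0, "rz": 0}, {"x": -20, "y": 10, "z": -70, "rx": 0, "ry": 0, "rz": -0.06}, {"x": -50, "y": 45, "z": -72, "rx": 0, "ry": 0, "rz": -0.16}, {"x": -76, "y": 84, "z": -72, "rx": 0, "ry": 0, "rz": -0.26}, {"x": -100, "y": 126, "z": -72, "rx": 0, "ry": 0, "rz": -0.36}]'

```text
time: 9.0
ee_pos: [0.4705, -0.0916, 0.3377]
tcp_rot: [180.0, -0.0, -0.0]
ft_force: [0.6, -0.8, 0.1]
width: 0.0307
```

```bash
python3 - <<'E'
from h import *
rel([.42,-.185,.24],5)
E
```

```text
t 9.0 pos [ 0.4705 -0.0916  0.3377] [ 1.7999e+02 -1.0000e-02 -1.0000e-02] w 0.0307 F [ 0.6 -0.8  0.1]
d mm [-50.5  93.4  97.7] rot [ 0.0002 -0.0002 -0.0875] len 144.3
```

>>> servo_tool --moves '[{"x": -22, "y": 40, "z": 0, "rx": 0, "ry": 0, "rz": -0.04}, {"x": -44, "y": 80, "z": 5, "rx": 0, "ry": 0, "rz": -0.088}, {"x": -52, "y": 95, "z": 40, "rx": 0, "ry": 0, "rz": -0.088}, {"x": -52, "y": 95, "z": 80, "rx": 0, "ry": 0, "rz": -0.088}, {"x": -52, "y": 95, "z": 95, "rx": 0, "ry": 0, "rz": -0.088}]'

```text
time: 9.5
ee_pos: [0.4173, -0.1859, 0.2386]
tcp_rot: [-179.8, 0.3, 4.6]
ft_force: [0.5, -0.4, -0.5]
width: 0.0312
```

>>> servo_tool --moves '[{"x": 0, "y": 0, "z": 0, "rx": 0, "ry": 0, "rz": 0}, {"x": 0, "y": 0, "z": 0, "rx": 0, "ry": 0, "rz": 0}, {"x": 0, "y": 0, "z": 0, "rx": 0, "ry": 0, "rz": 0}, {"x": 0, "y": 0, "z": -45, "rx": 0, "ry": 0, "rz": 0}, {"x": 0, "y": 0, "z": -90, "rx": 0, "ry": 0, "rz": 0}]' --claw -0.2

```text
time: 10.0
ee_pos: [0.4192, -0.1857, 0.334]
tcp_rot: [-180.0, 0.1, 4.7]
ft_force: [0.2, -0.6, 0.4]
width: 0.0515
```

```bash
python3 - <<'E'
from h import *
rel([.5967,-.0813,.33],-21)
p=optics.get_image("wrist");cv2.imwrite("pics/w6.png",p["img"][:,:,::-1])
E
```

```text
t 10.0 pos [ 0.4192 -0.1857  0.334 ] [-1.7996e+02  5.0000e-02  4.7200e+00] w 0.0515 F [ 0.2 -0.6  0.4]
d mm [185.4 -89.5   3.9] rot [-0.0005  0.001   0.4488] len 205.9
```

View pics/w6.png

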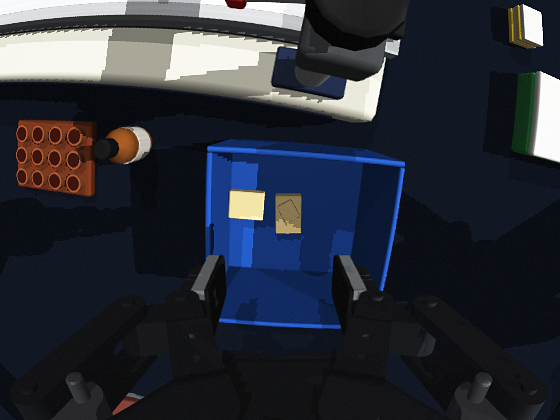

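Both a (288,214) and b (246,205) lie in the bin. Now c.

>>> servo_tool --moves '[{"x": 0, "y": -45, "z": 0, "rx": 0, "ry": 0, "rz": 0.1}, {"x": 20, "y": -89, "z": 0, "rx": 0, "ry": 0, "rz": 0.2}, {"x": 65, "y": -95, "z": 0, "rx": 0, "ry": 0, "rz": 0.3}, {"x": 110, "y": -95, "z": 0, "rx": 0, "ry": 0, "rz": 0.4}, {"x": 155, "y": -92, "z": 0, "rx": 0, "ry": 0, "rz": 0.449}]' --claw -0.4

```text
time: 10.55
ee_pos: [0.5684, -0.0803, 0.3348]
tcp_rot: [-180.0, -0.2, -21.1]
ft_force: [-0.2, 0.0, -0.0]
width: 0.0596
```

```bash
python3 - <<'E'
from h import *
rel([.5967,-.0813,.30],-21)
E
```

```text
t 10.55 pos [ 0.5684 -0.0803  0.3348] [-179.98   -0.23  -21.08] w 0.0596 F [-0.2  0.  -0. ]
d mm [26.6 -9.3 34.9] rot [-0.0004 -0.004  -0.0013] len 44.8
```

>>> servo_tool --moves '[{"x": 14, "y": -5, "z": 10, "rx": 0, "ry": 0, "rz": 0}, {"x": 27, "y": -9, "z": 30, "rx": 0, "ry": 0, "rz": 0}, {"x": 27, "y": -9, "z": 35, "rx": 0, "ry": 0, "rz": 0}, {"x": 27, "y": -9, "z": 35, "rx": 0, "ry": 0, "rz": 0}, {"x": 27, "y": -9, "z": 35, "rx": 0, "ry": 0, "rz": 0}]'

```text
time: 11.05
ee_pos: [0.5946, -0.083, 0.2989]
tcp_rot: [-180.0, -0.1, -21.0]
ft_force: [-0.1, 1.3, 0.1]
width: 0.0601
```

```bash
python3 - <<'E'
from h import *
rel([.5967,-.0813,.267],-21)
p=optics.get_image("wrist");cv2.imwrite("pics/w7.png",p["img"][:,:,::-1])
E
```

```text
t 11.05 pos [ 0.5946 -0.083   0.2989] [-1.800e+02 -8.000e-02 -2.103e+01] w 0.0601 F [-0.1  1.3  0.1]
d mm [ 1.3 -2.4 31.9] rot [-0.0001 -0.0015 -0.0006] len 32.1
```

View pics/w7.png

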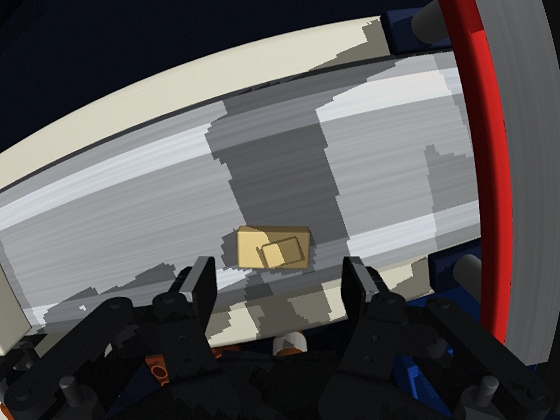

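c (274,249) is centred between the jaws, clear of the red guard. I go down and close.

>>> servo_tool --moves '[{"x": 1, "y": -2, "z": 15, "rx": 0, "ry": 0, "rz": 0}, {"x": 1, "y": -2, "z": 31, "rx": 0, "ry": 0, "rz": 0}, {"x": 1, "y": -2, "z": 32, "rx": 0, "ry": 0, "rz": 0}, {"x": 1, "y": -2, "z": 32, "rx": 0, "ry": 0, "rz": 0}, {"x": 1, "y": -2, "z": 32, "rx": 0, "ry": 0, "rz": 0}]'

```text
time: 11.6
ee_pos: [0.5965, -0.0816, 0.2657]
tcp_rot: [180.0, 0.0, -21.0]
ft_force: [-0.8, -0.2, -0.1]
width: 0.0599
```

>>> servo_tool --moves '[{"x": 0, "y": 0, "z": 0, "rx": 0, "ry": 0, "rz": 0}, {"x": 0, "y": 0, "z": 0, "rx": 0, "ry": 0, "rz": 0}, {"x": 0, "y": 0, "z": 0, "rx": 0, "ry": 0, "rz": 0}, {"x": 0, "y": 0, "z": 0, "rx": 0, "ry": 0, "rz": 0}, {"x": 0, "y": 0, "z": 0, "rx": 0, "ry": 0, "rz": 0}]' --claw 1 --squeeze 30

```text
time: 12.1
ee_pos: [0.5968, -0.0816, 0.2665]
tcp_rot: [-180.0, -0.1, -21.0]
ft_force: [0.2, -0.4, 4.1]
width: 0.0387
```

```bash
python3 - <<'E'
from h import *
rel([.47,-.09,.337],-5)
E
```

```text
t 12.1 pos [ 0.5968 -0.0816  0.2665] [-1.7999e+02 -9.0000e-02 -2.1040e+01] w 0.0387 F [ 0.2 -0.4  4.1]
d mm [-115.3   53.3  -70.6] rot [ 1.000e-04 -1.500e-03 -2.799e-01] len 145.3
```

>>> servo_tool --moves '[{"x": 0, "y": 0, "z": -40, "rx": 0, "ry": 0, "rz": 0}, {"x": -15, "y": 5, "z": -68, "rx": 0, "ry": 0, "rz": -0.05}, {"x": -55, "y": 21, "z": -71, "rx": 0, "ry": 0, "rz": -0.12}, {"x": -92, "y": 36, "z": -71, "rx": 0, "ry": 0, "rz": -0.2}, {"x": -115, "y": 53, "z": -71, "rx": 0, "ry": 0, "rz": -0.28}]'

```text
time: 12.6
ee_pos: [0.4681, -0.0891, 0.336]
tcp_rot: [-180.0, 0.1, -4.8]
ft_force: [-0.7, 0.7, -0.3]
width: 0.0389
```

```bash
python3 - <<'E'
from h import *
rel([.39,-.215,.24],5)
E
```

```text
t 12.6 pos [ 0.4681 -0.0891  0.336 ] [-1.7997e+02  8.0000e-02 -4.7500e+00] w 0.0389 F [-0.7  0.7 -0.3]
d mm [-67.2 131.9  96. ] rot [-0.0006  0.0014 -0.1702] len 176.5
```

>>> servo_tool --moves '[{"x": -22, "y": 44, "z": 0, "rx": 0, "ry": 0, "rz": -0.05}, {"x": -44, "y": 88, "z": 0, "rx": 0, "ry": 0, "rz": -0.1}, {"x": -66, "y": 128, "z": 5, "rx": 0, "ry": 0, "rz": -0.17}, {"x": -66, "y": 128, "z": 45, "rx": 0, "ry": 0, "rz": -0.17}, {"x": -66, "y": 128, "z": 90, "rx": 0, "ry": 0, "rz": -0.17}]'

```text
time: 13.1
ee_pos: [0.393, -0.2133, 0.2477]
tcp_rot: [179.8, -0.2, 4.5]
ft_force: [0.6, -0.3, -0.8]
width: 0.0388
```

>>> servo_tool --moves '[{"x": 0, "y": 0, "z": 0, "rx": 0, "ry": 0, "rz": 0}, {"x": 0, "y": 0, "z": 0, "rx": 0, "ry": 0, "rz": 0}, {"x": 0, "y": 0, "z": 0, "rx": 0, "ry": 0, "rz": 0}, {"x": 0, "y": 0, "z": -45, "rx": 0, "ry": 0, "rz": 0}, {"x": 0, "y": 0, "z": -90, "rx": 0, "ry": 0, "rz": 0}]' --claw -0.3

```text
time: 13.6
ee_pos: [0.3933, -0.2111, 0.3392]
tcp_rot: [180.0, -0.0, 4.8]
ft_force: [0.8, -0.7, 0.4]
width: 0.0556
```

```bash
python3 - <<'E'
from h import *
rel([.523,.2184,.35],-5.4)
p=optics.get_image("wrist");cv2.imwrite("pics/w8.png",p["img"][:,:,::-1])
E
```

```text
t 13.6 pos [ 0.3933 -0.2111  0.3392] [ 1.7998e+02 -2.0000e-02  4.8000e+00] w 0.0556 F [ 0.8 -0.7  0.4]
d mm [ 165.1 -417.1  -10.9] rot [ 0.0004 -0.0004  0.178 ] len 448.8
```

View pics/w8.png

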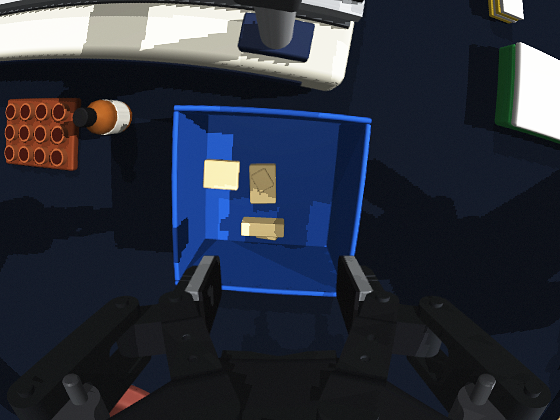

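All three offcuts lie on the bin floor: (221,175), (263,183), (262,228). Now the knob.

>>> servo_tool --moves '[{"x": 16, "y": -43, "z": -10, "rx": 0, "ry": 0, "rz": 0.02}, {"x": 32, "y": -86, "z": -20, "rx": 0, "ry": 0, "rz": 0.04}, {"x": 48, "y": -129, "z": -30, "rx": 0, "ry": 0, "rz": 0.06}, {"x": 64, "y": -172, "z": -40, "rx": 0, "ry": 0, "rz": 0.08}, {"x": 80, "y": -215, "z": -50, "rx": 0, "ry": 0, "rz": 0.1}]' --claw -0.3

```text
time: 14.15
ee_pos: [0.4555, 0.0116, 0.3904]
tcp_rot: [180.0, -0.4, -1.0]
ft_force: [1.0, -1.2, -0.2]
width: 0.0556
```

```bash
python3 - <<'E'
from h import *
rel([.523,.2184,.39],-5.4)
E
```

```text
t 14.15 pos [0.4555 0.0116 0.3904] [179.95  -0.35  -0.99] w 0.0556 F [ 1.  -1.2 -0.2]
d mm [  63.9 -207.9    0.7] rot [ 0.0006 -0.0062  0.077 ] len 217.5
```

>>> servo_tool --moves '[{"x": 14, "y": -46, "z": 0, "rx": 0, "ry": 0, "rz": 0.02}, {"x": 28, "y": -92, "z": 0, "rx": 0, "ry": 0, "rz": 0.04}, {"x": 42, "y": -138, "z": 0, "rx": 0, "ry": 0, "rz": 0.06}, {"x": 56, "y": -184, "z": 0, "rx": 0, "ry": 0, "rz": 0.077}, {"x": 64, "y": -208, "z": 0, "rx": 0, "ry": 0, "rz": 0.077}]'

```text
time: 14.65
ee_pos: [0.5232, 0.2201, 0.3899]
tcp_rot: [-179.9, -0.3, -5.2]
ft_force: [-0.6, -0.4, 0.5]
width: 0.0555
```

```bash
python3 - <<'E'
from h import *
rel([.527,.2184,.28],-5.4)
p=optics.get_image("wrist");cv2.imwrite("pics/w9.png",p["img"][:,:,::-1]); np.save("w9.npy",p["cam_to_world"])
print(look("pull_knob",p))
E
```

```text
t 14.65 pos [0.5232 0.2201 0.3899] [-179.86   -0.27   -5.19] w 0.0555 F [-0.6 -0.4  0.5]
d mm [  3.4   1.6 109.9] rot [-0.0025 -0.0048  0.0037] len 109.9
[(0.89, array([0.5304, 0.2219, 0.1392]))]
```

View pics/w9.png

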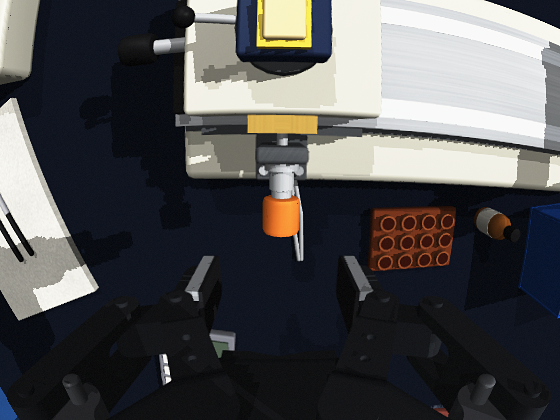

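The knob shows at (281,216), with its barrel and lug behind it, aligned with the tool axis. I measure it.

```bash
python3 - <<'E'
from h import *
p=optics.get_image("wrist")
for uv in((282,198),(281,235),(263,215),(300,215)):
  print(uv,atz(p,*uv,.139,True).round(4),atz(p,*uv,.125,True).round(4))
i=p["img"][170:260,230:330,::-1]; cv2.imwrite("pics/w9z.png",cv2.resize(i,None,fx=6,fy=6,interpolation=cv2.INTER_CUBIC))
E
```

```text
(282, 198) [0.5421 0.2156 0.139 ] [0.539  0.2158 0.125 ]
(281, 235) [0.5153 0.2186 0.139 ] [0.5105 0.219  0.125 ]
(263, 215) [0.5312 0.2299 0.139 ] [0.5273 0.231  0.125 ]
(300, 215) [0.5289 0.2041 0.139 ] [0.5249 0.2035 0.125 ]
```

View pics/w9z.png

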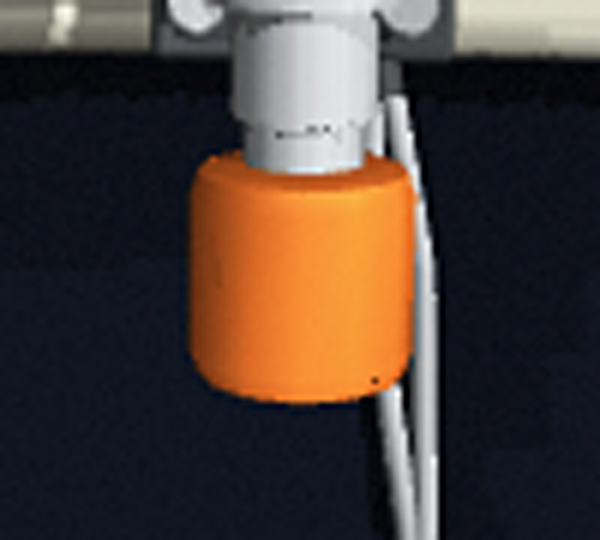

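```bash
python3 - <<'E'
from h import *
rel([.526,.217,.280],-5.4)
E
```

```text
t 14.8 pos [0.523  0.218  0.3892] [-179.94   -0.2    -5.2 ] w 0.0555 F [-0.1 -0.5 -0.5]
d mm [  2.7   0.9 109.2] rot [-0.001  -0.0035  0.0035] len 109.2
```

>>> servo_tool --moves '[{"x": 3, "y": 1, "z": 40, "rx": 0, "ry": -0.003, "rz": 0.003}, {"x": 3, "y": 1, "z": 80, "rx": 0, "ry": -0.003, "rz": 0.003}, {"x": 3, "y": 1, "z": 100, "rx": 0, "ry": -0.003, "rz": 0.003}, {"x": 3, "y": 1, "z": 109, "rx": 0, "ry": -0.003, "rz": 0.003}, {"x": 3, "y": 1, "z": 109, "rx": 0, "ry": -0.003, "rz": 0.003}]'

```text
time: 15.3
ee_pos: [0.5254, 0.2142, 0.2776]
tcp_rot: [180.0, 0.2, -5.6]
ft_force: [-0.2, 0.5, 0.8]
width: 0.0557
```

```bash
python3 - <<'E'
from h import *
rel([.526,.217,.280],-5.4)
p=optics.get_image("wrist");cv2.imwrite("pics/w10.png",p["img"][:,:,::-1])
p=optics.get_image("side");cv2.imwrite("pics/s10.png",cv2.resize(p["img"][180:330,150:350,::-1],None,fx=4,fy=4))
E
```

```text
t 15.3 pos [0.5254 0.2142 0.2776] [179.97   0.21  -5.62] w 0.0557 F [-0.2  0.5  0.8]
d mm [ 0.3 -2.8 -2.4] rot [ 0.0005  0.0037 -0.0038] len 3.7
```

View pics/w10.png

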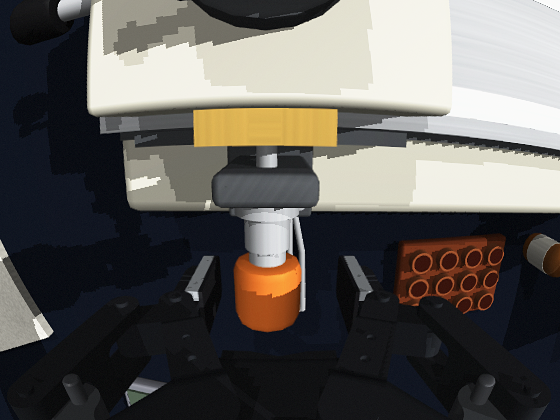

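View pics/s10.png

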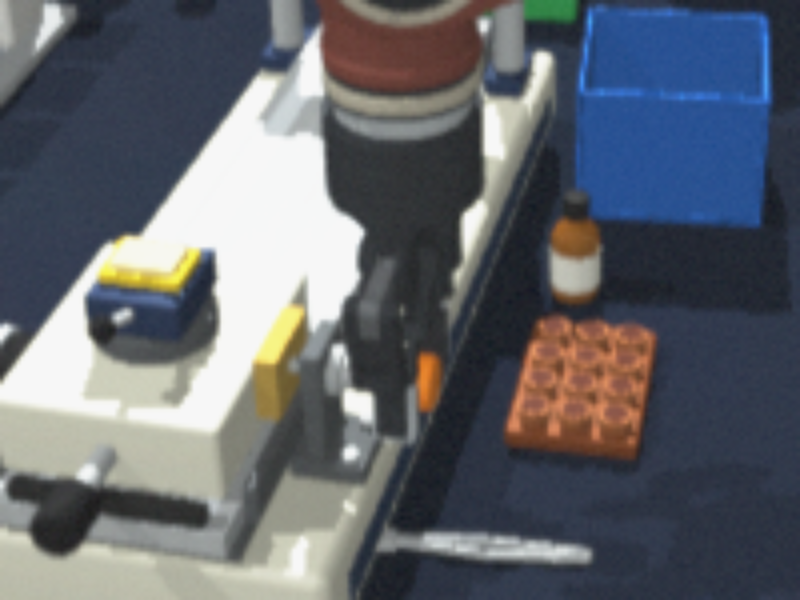

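```bash
python3 - <<'E'
from h import *
p=optics.get_image("wrist")
for uv,z in (((265,264),.139),((267,331),.125),((267,331),.139),((267,331),.111),((235,300),.125),((301,300),.125)):
  print(uv,atz(p,*uv,z,True).round(4))
s=optics.get_image("side")
# side px of orange visible right edge
print(s["shot"], [proj(s,P).round(1) for P in ((.513,.231,.125),(.513,.217,.125),(.541,.231,.125))], "seen", 150+440/4, 180+382/4)
E
```

```text
(265, 264) [0.5452 0.2177 0.139 ]
(267, 331) [0.5047 0.222  0.125 ]
(267, 331) [0.5149 0.2204 0.139 ]
(267, 331) [0.4945 0.2237 0.111 ]
(235, 300) [0.5226 0.2341 0.125 ]
(301, 300) [0.52   0.2054 0.125 ]
22 [array([257.6, 279. ]), array([258.7, 274.6]), array([243.5, 278. ])] seen 260.0 275.5
```

The knob (267,295) sits about 4 mm to the left of the jaw middle (279), so I correct for that and close.

>>> servo_tool --moves '[{"x": 0, "y": -2, "z": -1, "rx": 0, "ry": 0, "rz": 0}, {"x": 0, "y": -4, "z": -2, "rx": 0, "ry": 0, "rz": 0}, {"x": 0, "y": -4, "z": -2, "rx": 0, "ry": 0, "rz": 0}, {"x": 0, "y": -4, "z": -2, "rx": 0, "ry": 0, "rz": 0}, {"x": 0, "y": -4, "z": -2, "rx": 0, "ry": 0, "rz": 0}]'

```text
time: 16.0
ee_pos: [0.526, 0.219, 0.2796]
tcp_rot: [180.0, 0.2, -5.6]
ft_force: [0.3, -0.1, 0.4]
width: 0.0555
```

>>> servo_tool --moves '[{"x": 0, "y": 0, "z": 0, "rx": 0, "ry": 0, "rz": 0}, {"x": 0, "y": 0, "z": 0, "rx": 0, "ry": 0, "rz": 0}, {"x": 0, "y": 0, "z": 0, "rx": 0, "ry": 0, "rz": 0}, {"x": 0, "y": 0, "z": 0, "rx": 0, "ry": 0, "rz": 0}, {"x": 0, "y": 0, "z": 0, "rx": 0, "ry": 0, "rz": 0}]' --claw 1 --squeeze 70

```text
time: 16.5
ee_pos: [0.526, 0.2189, 0.2799]
tcp_rot: [180.0, 0.2, -5.6]
ft_force: [-1.4, -0.3, 3.2]
width: 0.0263
```

```bash
python3 - <<'E'
from h import *
rel([.526,.217,.280],-5.4)
p=optics.get_image("wrist");cv2.imwrite("pics/w11.png",p["img"][:,:,::-1])
E
```

```text
t 16.5 pos [0.526  0.2189 0.2799] [180.     0.18  -5.57] w 0.0263 F [-1.4 -0.3  3.2]
d mm [ 0.2  1.9 -0.1] rot [ 0.      0.0032 -0.003 ] len 1.9
```

View pics/w11.png

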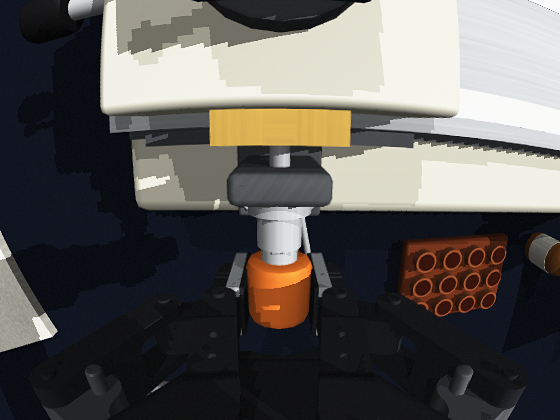

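The knob is gripped squarely; the reading of 26.3 mm runs 1 mm under, as it did with the offcuts. I pull straight back along the tool's -x.

>>> servo_tool --moves '[{"x": -3, "y": 0, "z": 0, "rx": 0, "ry": 0, "rz": 0}, {"x": -6, "y": 0, "z": 0, "rx": 0, "ry": 0, "rz": 0}, {"x": -9, "y": 0, "z": 0, "rx": 0, "ry": 0, "rz": 0}, {"x": -11, "y": 0, "z": 0, "rx": 0, "ry": 0, "rz": 0}, {"x": -12, "y": 0, "z": 0, "rx": 0, "ry": 0, "rz": 0}]'

```text
time: 17.05
ee_pos: [0.5157, 0.2198, 0.28]
tcp_rot: [-179.9, -0.3, -5.6]
ft_force: [12.8, -0.4, -7.5]
width: 0.0259
```

```bash
python3 - <<'E'
from h import *
rel([.526,.2189,.2799],-5.57)
E
```

```text
t 17.05 pos [0.5157 0.2198 0.28  ] [-179.93   -0.35   -5.59] w 0.0259 F [12.8 -0.4 -7.5]
d mm [10.4 -0.1  0.1] rot [-0.0012 -0.006  -0.0003] len 10.4
```

The 12.8 N at 10.4 mm fits the spring. I pull on to the stop.

>>> servo_tool --moves '[{"x": -1, "y": 0, "z": 0, "rx": 0, "ry": 0, "rz": 0}, {"x": -2, "y": 0, "z": 0, "rx": 0, "ry": 0, "rz": 0}, {"x": -3, "y": 0, "z": 0, "rx": 0, "ry": 0, "rz": 0}, {"x": -3, "y": 0, "z": 0, "rx": 0, "ry": 0, "rz": 0}, {"x": -3, "y": 0, "z": 0, "rx": 0, "ry": 0, "rz": 0}]'

```text
time: 17.55
ee_pos: [0.513, 0.22, 0.28]
tcp_rot: [-179.9, -0.4, -5.6]
ft_force: [13.6, 0.1, -7.4]
width: 0.0265
```

```bash
python3 - <<'E'
from h import *
rel([.526,.2189,.2799],-5.57)
p=optics.get_image("wrist");cv2.imwrite("pics/w12.png",p["img"][:,:,::-1])
E
```

```text
t 17.55 pos [0.513 0.22  0.28 ] [-179.92   -0.4    -5.59] w 0.0265 F [13.6  0.1 -7.4]
d mm [13.  -0.1  0.1] rot [-0.0014 -0.0069 -0.0004] len 13.0
```

View pics/w12.png

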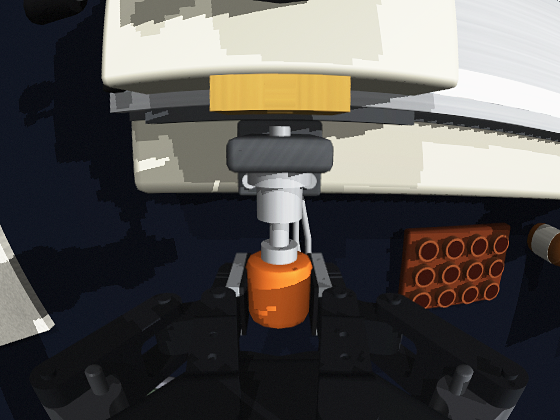

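The knob moved with the jaws without slipping: a gap shows between barrel and knob at (280,235), and the pin has left the brass socket. I pull slightly more, onto the stop.

>>> servo_tool --moves '[{"x": -1, "y": 0, "z": 0, "rx": 0, "ry": 0, "rz": 0}, {"x": -2, "y": 0, "z": 0, "rx": 0, "ry": 0, "rz": 0}, {"x": -2, "y": 0, "z": 0, "rx": 0, "ry": 0, "rz": 0}, {"x": -2, "y": 0, "z": 0, "rx": 0, "ry": 0, "rz": 0}, {"x": -2, "y": 0, "z": 0, "rx": 0, "ry": 0, "rz": 0}]'

```text
time: 18.1
ee_pos: [0.5118, 0.2201, 0.28]
tcp_rot: [-179.9, -0.6, -5.6]
ft_force: [19.2, -0.2, -11.3]
width: 0.026
```

>>> servo_tool --moves '[{"x": 0, "y": 0, "z": 0, "rx": 0, "ry": 0, "rz": 0}, {"x": 0, "y": 0, "z": 0, "rx": 0, "ry": 0, "rz": 0}, {"x": 0, "y": 0, "z": 0, "rx": 0, "ry": 0, "rz": 0}, {"x": 0, "y": 0, "z": 0, "rx": 0, "ry": 0, "rz": 0}, {"x": 0, "y": 0, "z": 0, "rx": 0, "ry": 0, "rz": 0}]'

```text
time: 18.6
ee_pos: [0.5118, 0.2201, 0.28]
tcp_rot: [-179.9, -0.6, -5.6]
ft_force: [19.3, 1.1, -11.2]
width: 0.0261
```

```bash
python3 - <<'E'
from h import *
rel([.526,.2189,.2799],-5.57)
p=optics.get_image("wrist");cv2.imwrite("pics/w13.png",p["img"][:,:,::-1])
s=optics.get_image("side");cv2.imwrite("pics/s13.png",s["img"][:,:,::-1])
s=optics.get_image("top");cv2.imwrite("pics/t13.png",cv2.resize(s["img"][120:270,150:370,::-1],None,fx=3,fy=3))
print(telemetry.observe()["ft_force"])
E
```

```text
t 18.6 pos [0.5118 0.2201 0.28  ] [-179.89   -0.6    -5.6 ] w 0.0261 F [ 19.3   1.1 -11.2]
d mm [14.3 -0.2  0.3] rot [-0.0019 -0.0104 -0.0006] len 14.3
[ 19.37778193   1.05379468 -11.65485109]
```

View pics/w13.png

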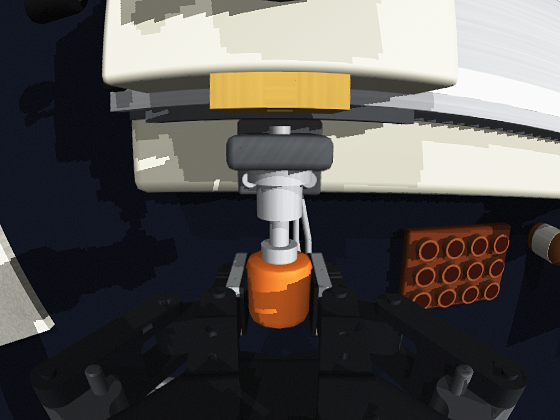

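View pics/t13.png

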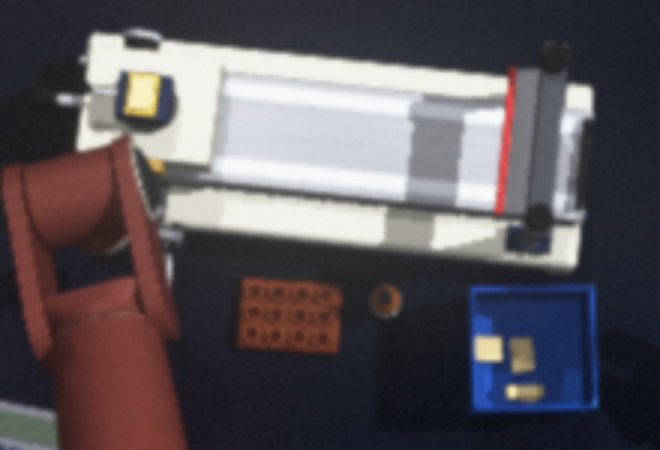

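View pics/s13.png

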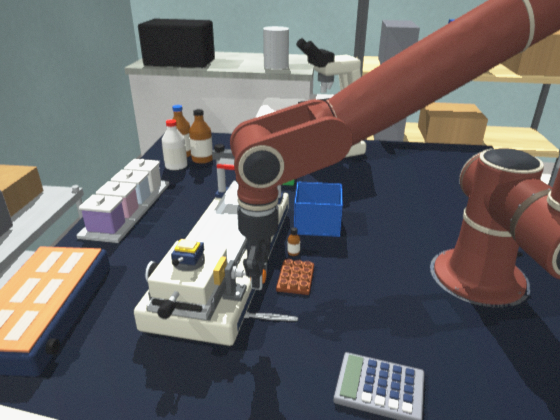

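Force 19.3 N exceeds the spring's 14 N, so the plunger is on its stop and steady. The three offcuts are in the upright bin at (488,348), (521,353), (523,391) in the top crop. The carriage edge (223,80) hasn't moved and the bystanders are in place. I hand in.

```bash
python3 -c "
from bench import workorder
print(workorder.job_done())"
```

```text
the job is handed in; nothing more can be done
None
```

The microtome is ready for you to slide its carriage. All three wax offcuts are in the blue bin, and the arm is holding the orange knob fully back. I handed the job in at about 19 s of the 72 s allowed; the hand-in gives no verdict.

- **Plunger:** the pull force rose from 13.6 N to a steady 19.3 N, above the spring's 14 N, so the plunger is against its stop. I estimated 11.4 mm of travel just before that last bit of pull. The wrist picture shows the pin drawn out of its brass socket and no sign of the knob slipping in the jaws.
- **Bin and carriage:** the top camera shows the offcuts lying inside the upright bin and the carriage in its parked place.
- **Knife and bench items:** the jaws went no closer than an estimated 30 mm to the knife. The dropper, tray, forceps and calculator look unmoved in the last pictures. I did not specifically check the slide box and cassettes, but the arm kept well away from them.

Two readings were slightly off. Jaw widths came out about 1 to 2 mm under the listed sizes, for example 26 mm on the 28 mm knob. There was also about 11 N of vertical force while holding, which I put down to the wrist tilting slightly under load.

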